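Release the ratchet cramp round the painted panel

ROBOT

A 7-joint arm with a two-finger parallel gripper is mounted at the origin on the work surface. World frame = base frame: x ahead of the robot, y to its left, z up, the work surface at z = 0. Lengths are in mm, angles in degrees, forces in N, time in s.
With the tool pointing down it reaches from about 425 to 925 mm from the base axis. Payload 6.8 kg.
Tool frame: the origin (TCP) lies at the very end of the fingers, on their centre line; the grasp point (between the pads) lies 19 mm behind it; z points along the fingers, y is the line along which they close (so a half turn about z gives the same grasp; the last joint's range is limited). The gripper opens to 88 mm and grips with 3 to 60 N. Pads are 20 mm wide; open, the fingers measure 115 mm over their backs; the gripper's body (75 mm by 178 mm) begins 61 mm behind the grasp point.
Start: joints at [-78.1, 27.33, 1.283, 89.118, -0.659, 63.558, -4.761], TCP at [209.636, 641.639, 222.664] pointing down, gripper open.
Joint ranges: [-169.35, 169.35], [-19.33, 120.38], [-80.79, 83.38], [13.8, 139.57], [-78.32, 258.32], [9.67, 109.79], [-169.56, 169.56]. Speed limits (degrees/s): [136.94, 136.94, 180, 180, 180, 180, 180].

INTERFACE

Orientations are given as a 3x3 rotation matrix whose columns are the frame's x, y, z axes.
In Python, from workcell import env, cams, spotter gives the robot as it stands.
- The arm moves only by the tool arm_command, never from a script. Its argument "deltas" is a list of rows, each a list of 3 entries, a list of its own where there are three numbers: the shift along the tool's x, y, z in mm, then the turn about the tool's z in rad, then the opening, from 0 (shut) to 1 (fully open). A call has 1 to 5 rows; each row shifts and turns the commanded pose from where the row before left it, along the tool's axes as they then stand; what a row does not reach is not made up. A row lasts 1/10 s, in which the tool goes at most 50 mm and 8.59 degrees, less where a joint would pass 70% of its speed; a pose out of reach is approached as far as the arm can. A call is refused whole if a number of a shift passes 50 or a number of a turn 0.15, either way. A call with a gripper value outside its range is refused whole. The fingers move at their own pace and stop on an object; "grip_force" is the grip in N (left out, the last holds). Time passes only in rows, so rows that do not move let the fingers close. It gives the time, the measured TCP pose, the force, the opening and the grip force at its end, in the units of the state.
- env.observe(): the state, without advancing time (a new reading comes with each control period).
- cams.get_image(name): name is "scene" or "top" or "wrist"; returns the picture (480x640x3 uint8, red, green, blue); there is no depth.
- cams.get_calibration(name): a dict with "intrinsics" (3x3 intrinsics, pixels), "world_from_camera" (4x4, takes a point from camera to world coordinates). Camera axes: x right, y down, z forward; pixel columns grow to the right and rows downward; lengths in mm; the calibration is good to about 2 mm. A picture is of the moment at which its call begins: read the wrist's pose just before it. get_calibration takes no time and is no camera call; for the wrist camera it gives the pose at the moment of the call.
- env.hand_in(): hands the job in; it is judged then, once.
Trained networks look in the newest picture that a camera, given by its name, has taken for a name from the list of things; names that differ only in an ending like _2 or _b are one class to them, and where a whole thing is asked for, a point or a joint stands for the part that bears it (a point fixed in the world has none). Each returns a list of dicts, best first, with "confidence" (0 to 1); they miss things now and then, are a little off and sometimes report something else, mostly with a low value. They report only what shows in the picture. A call takes as long as a camera call. They do not tell look-alikes from the thing itself.
- spotter.spot_in(target, camera): "position" ([x, y, z] in mm, in the coordinates of the camera as it stood for that picture, good to about 4 mm: the middle of the surface that is visible of it).
The state is a dict: "clock": time; "qpos": joint angles; "qd": joint speeds; "tau": joint torques, N m; "tool_pos": TCP position; "tool_rot": TCP orientation; "force": force on the tool from outside, world axes, zero at the start; "wrist_torque": the same for the moment, N m; "finger_gap": finger opening in mm; "grasp_force": force on a finger pad.
Only numpy, scipy, OpenCV 4.12 (cv2) and the standard library are available. Lean on these libraries where they do the work, as an engineer would, in place of code of your own. Each camera call takes 0.05 s, during which the arm holds its last target. There are 200 camera calls.

TASK

First lift the blue-lidded jar off the cramp's bed and stand it upright in the steel tray. Then throw the red pawl right back, clear of the ratchet, and turn the wheel backwards (anticlockwise from above) until the jaw's red pointers stand within the green bands, and only then tip the pawl back down on to the teeth. Leave the painted panel and the other bottles, jars and tools where they are, and knock nothing over.

Things in the scene. Friction and masses are not known exactly. Their poses are not given: they have to be found in the camera images.
- wheel (a joint): flat steel ratchet wheel, 160 mm across, on a vertical axis at one end of the cramp's bed; rad, 0 to 3.75, growing as it turns BACKWARDS (anticlockwise from above), which opens the jaw. Stiff (0.2 N m), stays where left. 12 saw teeth (30 degrees apart, 12 mm high, radii 60 to 80 mm) stand on its top face (z = 34 mm). With the pawl down it turns back by at most one tooth
- jaw (a joint): wooden jaw (122 mm long across the bed, 15 mm thick, top at z = 48 mm) driven along the bed by the wheel, 18 mm per rad. Value in m, growing as it leaves the panel towards the wheel. The red pointers on its ends stand in the middle of the green bands (16 mm long) at 0.050, inside them from 0.042 to 0.058
- pawl (a joint): red holding pawl, a bell crank: its nose (57 mm from the pivot) lies on the teeth while a lever with a red knob stands straight up from the pivot. Rad: 0 to 0.25 = nose down on the teeth; 1.15 = thrown back on its stop, lever lying outwards from the wheel. Beyond about 0.73 it falls outwards by its weight, below that back on to the teeth. About 1 N moves it
- wheel_axis (a point): wheel's axis at the height of its top face (z = 34 mm), fixed to the cramp; its axes are the cramp's: +y runs along the bed from panel to jaw, jar, wheel and pawl, x across it. The aluminium bed is 150 mm wide, 12 mm thick and reaches from 325 mm before this axis (-y) to 165 mm beyond it
- post0 (a point): top centre of one of three upright yellow posts on the wheel for pushing it round: 18 mm diameter, 61 mm tall (z = 34 to 95 mm), at 45 mm from the wheel's axis, 120 degrees apart
- post1 (a point): top centre of the second yellow post, 120 degrees anticlockwise from post0
- post2 (a point): top centre of the third yellow post
- pawl_pivot (a point): pawl's pivot, 125 mm from the wheel's axis along the cramp's +y, z = 58 mm, between two steel cheeks 32 mm wide over all and up to z = 70 mm; axes as the cramp's
- pawl_knob (a point): centre of the pawl lever's red ball knob (26 mm diameter), 85 mm from the pivot: z = 143 mm with the pawl down, straight above the pivot; with the pawl thrown back it lies 78 mm outwards (cramp's +y) of the pivot at z = 93 mm. Lever rod 10 mm diameter. Thrown back, the arm with the nose points up at 66 degrees on the wheel's side of the pivot (end at z = 110 mm), the lever outwards at 24: pushing the arm towards the wheel from between the two brings it down
- jaw_pointer (a point): middle of the jaw on the bed's top (z = 12 mm); moves with the jaw
- band (a point): middle between the two green bands on the bed's edges, at the bed's top; jaw_pointer must come level with it along the cramp's y
- jar_mid (a point): centre of the glass jar with a blue lid (48 mm diameter, 90 mm tall, about 0.2 kg; this point is half-way up) that stands on the bed in the jaw's way, between jaw and wheel
- tray_in (a point): centre of the inner floor (z = 4 mm) of the open steel tray, outside 110 x 130 x 24 mm high with 4 mm walls, long side along its y
- panel: small painted wooden panel, 120 x 88 x 15 mm, lying on the bed between fence and jaw; origin under its centre
- solvent_bottle: clear bottle with a blue cap, 64 mm diameter, 150 mm tall; origin under its centre
- amber_bottle: amber glass bottle, 44 mm diameter, 100 mm tall; origin under its centre
- white_jar: clear jar with a white lid, 56 mm diameter, 80 mm tall; origin under its centre
- dark_jar: glass jar with a black lid, 48 mm diameter, 65 mm tall; origin under its centre
- brush: brush, 180 mm long, lying flat along its x; origin under its middle
- spatula: spatula, 190 mm long, lying flat along its x; origin under its middle
- swab_box_mid (a point): centre of the closed cardboard box, 100 x 120 x 60 mm, fixed
Not all that is in view belongs to the job. Leave any purple look-alike of the part that bears jar_mid alone.

How it is judged:
By the outcome, as a careful person would: the job done as asked, in the order asked, and still so for the second after the job is handed in, with the robot touching nothing.
It also fails if it takes over 64 s, if anything falls off the work surface, if the arm or the gripper's body presses on something with over 40 N, if the wrist force passes 120 N, or if a joint passes its speed limit or range.

## Working session

There is one attempt and no reset: what is moved stays moved. The work goes in short steps, Python scripts to look and compute and a tool call to move; the robot and the scene stay as the last step left them, time stands still between calls to the robot, and variables do not carry over. Pictures are saved under pics/ and viewed, at most 10 in all, crops included, and the job is handed in when it is done.

Besides the shell and the picture viewer there is one more tool, called after "Request:" as a command line: name --argument value ..., lists and objects as JSON in quotes. arm_command: Moves the arm, as the interface text tells. Its arguments: {"type":"object","properties":{"deltas":{"type":"array"},"grip_force":{"type":"number"}},"required":["deltas"]}

```bash
ls; mkdir -p pics; cat > h.py <<'E'
import numpy as np, cv2
from workcell import env, cams, spotter
def snap(cam,fn=None):
    im=cams.get_image(cam); 
    if fn: cv2.imwrite('pics/'+fn,im[:,:,::-1])
    return im
def w(cam,p):
    T=np.array(cams.get_calibration(cam)['world_from_camera']); return (T@np.r_[p,1])[:3]
def spot(t,cam,n=3):
    C=cams.get_calibration(cam)
    for d in spotter.spot_in(t,cam)[:n]:
        p=np.array(d['position']); K=np.array(C['intrinsics']); u=K@p/p[2]
        print(cam,t,round(d['confidence'],2),w(cam,p).round(0),u[:2].round(0))
def ray(cam,u,v,z):
    C=cams.get_calibration(cam);T=np.array(C['world_from_camera']);K=np.array(C['intrinsics'])
    d=T[:3,:3]@np.linalg.inv(K)@[u,v,1]; o=T[:3,3]; return (o+d*(z-o[2])/d[2]).round(1)
E
python3 - <<'E'
from h import *
s=env.observe(); print(s['clock'],s['tool_pos'],np.array(s['tool_rot']).round(3),s['finger_gap'])
snap('scene','s0.png');snap('top','t0.png')
for t in ['jar_mid','tray_in','pawl_knob','pawl_pivot','wheel_axis','post0','jaw_pointer','band']: spot(t,'top')
E
```

```text
pics
0.0 [209.46277714 641.07373975 221.72473147] [[-0.951  0.311 -0.   ]
 [ 0.311  0.951 -0.002]
 [-0.    -0.002 -1.   ]] 87.89338207480428
top jar_mid 0.97 [ 594. -158.  104.] [393. 225.]
top jar_mid 0.93 [374. -99.  87.] [364. 335.]
top jar_mid 0.85 [393.  -4.  90.] [316. 324.]
top tray_in 0.67 [639.  82.  69.] [278. 207.]
top tray_in 0.66 [ 365. -322.    9.] [466. 342.]
top pawl_knob 0.79 [638.  82.  67.] [277. 208.]
top pawl_pivot 0.7 [ 591. -285.   26.] [447. 236.]
top pawl_pivot 0.63 [613. -66.  16.] [346. 226.]
top wheel_axis 0.79 [616. -69.  19.] [348. 224.]
top post0 0.58 [622. -37.  34.] [334. 219.]
top jaw_pointer 0.64 [ 565. -215.   40.] [417. 245.]
top band 0.94 [614. -65.  19.] [346. 225.]
```

View pics/t0.png

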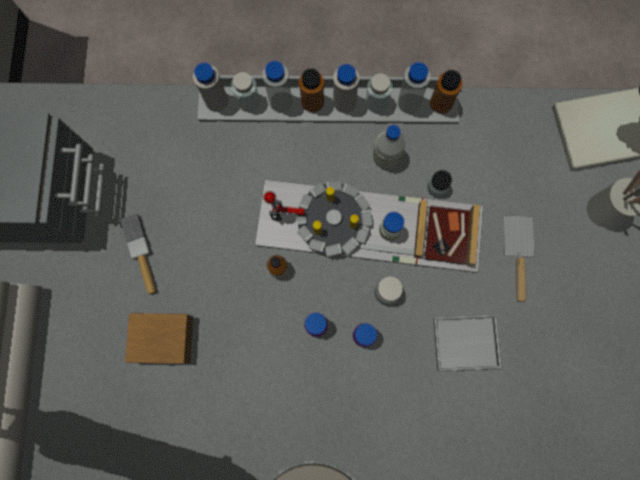

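View pics/s0.png

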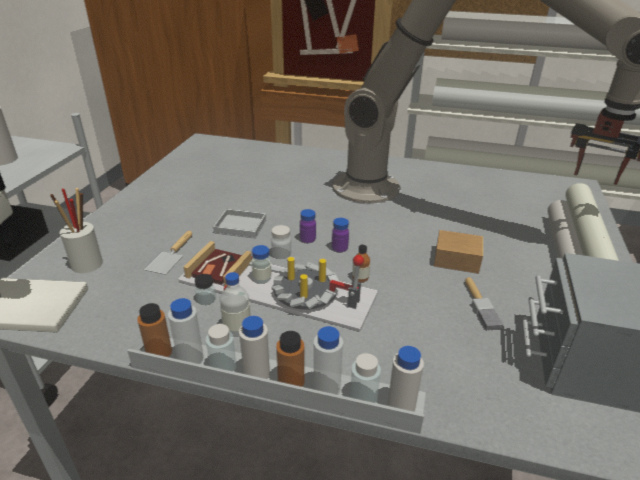

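The top view shows the cramp: hub at (334,217), posts at about (331,191), (355,219) and (318,226), and the knob at (270,198). The blue-lidded jar on the bed is at (394,222) and the panel at (452,235). The tray is at (467,343), and the purple look-alikes at (316,324) and (366,335) are to be left alone. +x is up in the picture and +y is left.

```bash
cat >> h.py <<'E'
def blobs(im,lo,hi,box,amin=8):
    h=cv2.cvtColor(im,cv2.COLOR_RGB2HSV); x0,y0,x1,y1=box
    m=cv2.inRange(h[y0:y1,x0:x1],lo,hi)
    n,_,st,c=cv2.connectedComponentsWithStats(m)
    return [(c[i]+[x0,y0],st[i,4]) for i in range(1,n) if st[i,4]>=amin]
E
python3 - <<'E'
from h import *
im=cv2.imread('pics/t0.png')[:,:,::-1].copy()
def show(n,lo,hi,box,z,a=8):
    for c,s in blobs(im,lo,hi,box,a): print(n,c.round(1),s,ray('top',*c,z))
show('post',(20,120,90),(35,255,255),(290,175,380,250),95)
show('lid',(105,150,60),(125,255,255),(375,205,415,240),102)
show('knob',(0,150,60),(8,255,255),(255,180,310,225),143)
show('green',(45,60,30),(90,255,255),(380,185,430,275),12,3)
for p in [(264,181),(257,246),(481,204),(478,269)]: print('bed',ray('top',*p,12))
for p in [(435,318),(496,316),(500,368),(440,371)]: print('tray',ray('top',*p,24))
print('hub',ray('top',334,217,40))
cv2.imwrite('pics/crop.png',cv2.resize(im[170:285,240:500,::-1],None,fx=3,fy=3,interpolation=cv2.INTER_CUBIC))
E
```

```text
post [329.8 190.8] 58 [668.3 -28.5  95. ]
post [353.9 218.2] 66 [610.3 -79.   95. ]
post [316.7 224.7] 67 [595.6  -2.5  95. ]
lid [393.3 222.1] 290 [ 601.2 -159.1  102. ]
knob [269.3 196.8] 76 [640.2  91.7 143. ]
knob [278.6 206.7] 10 [620.1  72.5 143. ]
knob [295.3 210.5] 79 [612.7  39.1 143. ]
green [401.6 198.3] 21 [ 677.5 -188.3   12. ]
green [395.2 258.7] 24 [ 540.9 -172.6   12. ]
bed [714.2 119.5  12. ]
bed [565.5 129.6  12. ]
bed [ 666.3 -364.3   12. ]
bed [ 520.4 -351.6   12. ]
tray [ 412.9 -253.5   24. ]
tray [ 418.7 -382.3   24. ]
tray [ 311.6 -385.4   24. ]
tray [ 304. -261.   24.]
hub [625.9 -38.2  40. ]
```

View pics/crop.png

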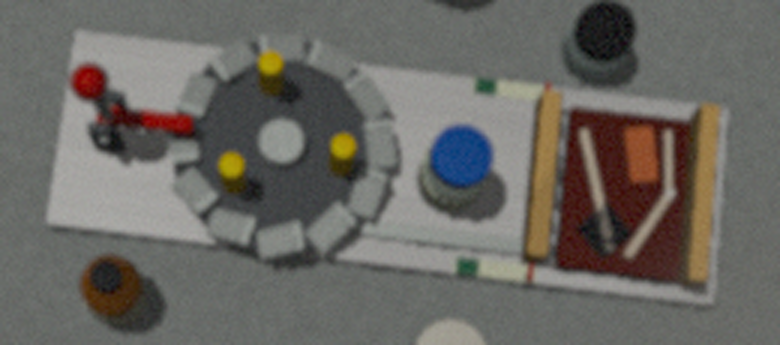

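```bash
cat >> h.py <<'E'
def plan(wps,step=45,turn=.14,start=None):
    """wps: (x,y,z,yaw_y deg[,rows]) -> prints rounded rows"""
    s=env.observe(); R=np.array(s['tool_rot']); p=np.array(s['tool_pos']); psi=np.arctan2(R[1,1],R[0,1])
    print('t',round(s['clock'],2),'at',p.round(1),'psi',np.degrees(psi).round(1),'gap',round(s['finger_gap'],1))
    k=0
    for q in wps:
        g=np.array(q[:3],float); gp=np.radians(q[3])
        n=q[4] if len(q)>4 else int(max(np.ceil(np.linalg.norm(g-p)/step),np.ceil(abs(gp-psi)/turn),1))
        for i in range(n):
            f=1/(n-i); d=(g-p)*f; t=round(-(gp-psi)*f,3)
            a=[round(float(v),1) for v in (-np.sin(psi)*d[0]+np.cos(psi)*d[1], np.cos(psi)*d[0]+np.sin(psi)*d[1], -d[2])]
            print('[%s,%s]'%(a,t),end=',\n' if k%5==4 else ', '); k+=1
            p=p+[-np.sin(psi)*a[0]+np.cos(psi)*a[1],np.cos(psi)*a[0]+np.sin(psi)*a[1],-a[2]]; psi-=t
    print('\nend',p.round(1),np.degrees(psi).round(1))
E
python3 - <<'E'
from h import *
plan([(560,260,200,20),(600,-159,150,-5.5),(600,-159,45,-5.5,5)],step=48)
E
```

```text
t 0.5 at [209.6 641.6 222.6] psi 71.9 gap 87.7
[[-41.1, -23.1, 2.1],0.082], [[-42.8, -19.6, 2.1],0.082], [[-44.3, -16.1, 2.0],0.082], [[-45.4, -12.4, 2.1],0.082], [[-46.3, -8.6, 2.0],0.083],
[[-46.9, -4.8, 2.1],0.082], [[-47.1, -0.9, 2.0],0.083], [[-47.0, 3.0, 2.1],0.082], [[-46.6, 6.8, 2.0],0.083], [[-45.8, 10.7, 2.1],0.082],
[[-44.8, 14.4, 2.0],0.083], [[-45.3, -11.7, 5.6],0.049], [[-45.8, -9.5, 5.6],0.05], [[-46.2, -7.2, 5.5],0.049], [[-46.5, -5.0, 5.6],0.05],
[[-46.7, -2.6, 5.5],0.049], [[-46.8, -0.3, 5.6],0.05], [[-46.7, 2.0, 5.5],0.049], [[-46.6, 4.3, 5.6],0.05], [[-46.3, 6.6, 5.5],0.049],
[[0.0, 0.0, 21.0],0.0], [[0.0, 0.0, 21.0],0.0], [[0.0, 0.0, 21.0],0.0], [[0.0, 0.0, 21.0],0.0], [[0.0, 0.0, 21.0],0.0],

end [ 600. -159.   45.] -5.5
```

Request:
arm_command --deltas '[[[-41, -23, 2], 0.082, 1], [[-43, -19.5, 2], 0.082, 1], [[-44, -16, 2], 0.082, 1], [[-45.5, -12.5, 2], 0.082, 1], [[-46, -8.5, 2], 0.083, 1]]'

```text
clock: 1.0
tool_pos: [369.8, 467.2, 212.9]
tool_rot: [[-0.745, 0.667, 0.0], [0.667, 0.745, 0.001], [0.0, 0.001, -1.0]]
force: [0.5, 0.3, -0.1]
finger_gap: 87.5
grasp_force: 0.0
```

Request:
arm_command --deltas '[[[-47, -5, 2], 0.082, 1], [[-47, -1, 2], 0.083, 1], [[-47, 3, 2], 0.082, 1], [[-46.5, 7, 2], 0.083, 1], [[-46, 10.5, 2], 0.082, 1]]'

```text
clock: 1.5
tool_pos: [528.9, 293.5, 202.9]
tool_rot: [[-0.416, 0.909, 0.001], [0.909, 0.416, 0.001], [0.0, 0.001, -1.0]]
force: [-0.0, 0.5, -0.8]
finger_gap: 87.7
grasp_force: 0.0
```

Request:
arm_command --deltas '[[[-45, 14.5, 2], 0.083, 1], [[-45, -11.5, 5.5], 0.05, 1], [[-46, -9.5, 5.5], 0.05, 1], [[-46, -7, 5.5], 0.05, 1], [[-46.5, -5, 5.5], 0.05, 1]]'

```text
clock: 2.0
tool_pos: [577.8, 72.5, 178.7]
tool_rot: [[-0.147, 0.989, 0.001], [0.989, 0.147, 0.0], [0.0, 0.001, -1.0]]
force: [0.9, 0.0, -0.5]
finger_gap: 88.0
grasp_force: 0.0
```

Request:
arm_command --deltas '[[[-46.5, -2.5, 5.5], 0.05, 1], [[-47, 0, 5.5], 0.05, 1], [[-46.5, 2, 5.5], 0.05, 1], [[-46, 4, 5.5], 0.05, 1], [[-46, 6, 5.5], 0.045, 1]]'

```text
clock: 2.5
tool_pos: [598.9, -159.1, 151.2]
tool_rot: [[0.097, 0.995, 0.001], [0.995, -0.097, 0.0], [0.0, 0.001, -1.0]]
force: [0.8, 0.6, 0.4]
finger_gap: 87.8
grasp_force: 0.0
```

```bash
python3 - <<'E'
from h import *
snap('wrist','w1.png'); spot('jar_mid','wrist')
plan([(600,-159,45,-5.5,5)])
E
```

```text
wrist jar_mid 0.95 [415. -15.  51.] [41. 63.]
wrist jar_mid 0.7 [ 396. -107.   62.] [ 50. 199.]
wrist jar_mid 0.68 [ 601. -157.  100.] [330. 251.]
t 2.6 at [ 597.2 -166.2  151.2] psi -6.1 gap 87.8
[[1.5, 0.4, 21.2],-0.002], [[1.5, 0.4, 21.3],-0.002], [[1.5, 0.4, 21.2],-0.002], [[1.5, 0.4, 21.3],-0.003], [[1.4, 0.5, 21.2],-0.002],

end [ 600. -159.   45.] -5.5
```

View pics/w1.png

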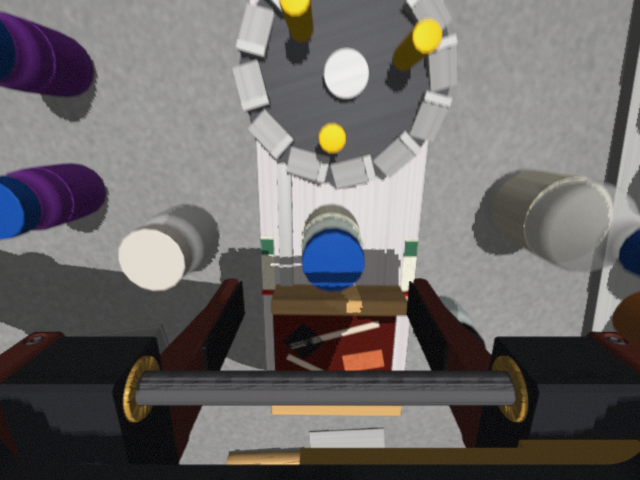

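The wrist view shows the blue lid at (333,258), centred between the fingers. The posts are at (295,3), (427,36) and (332,138), and the hub at (346,73). The green bands are at (267,246) and (411,248).

```bash
python3 - <<'E'
from h import *
for n,u,v,z in [('lid',333,258,102),('p',295,3,95),('p',427,36,95),('p',332,138,95),('hub',346,73,38),('g',267,246,12),('g',411,248,12),('ptrL',267,292,12),('ptrR',405,292,12)]: print(n,ray('wrist',u,v,z))
plan([(600,-159,110,-5.5,3),(600,-159,45,-5.5,4)])
E
```

```text
lid [ 603.  -161.8  102. ]
p [597.2 -12.7  95. ]
p [669.2 -36.5  95. ]
p [610.2 -85.7  95. ]
hub [626.1 -42.6  38. ]
g [ 540.9 -178.1   12. ]
g [ 675.8 -194.7   12. ]
ptrL [ 533.2 -225.5   12. ]
ptrR [ 668.6 -240.2   12. ]
t 2.6 at [ 597.2 -166.2  151.2] psi -6.1 gap 87.8
[[2.5, 0.7, 13.7],-0.004], [[2.5, 0.7, 13.8],-0.004], [[2.4, 0.7, 13.7],-0.003], [[0.0, -0.0, 16.3],-0.0], [[0.0, -0.0, 16.2],-0.0],
[[0.0, -0.0, 16.3],-0.0], [[0.0, -0.0, 16.2],-0.0], 
end [ 600. -159.   45.] -5.5
```

Request:
arm_command --deltas '[[[2.5, 1, 14], -0.004, 1], [[2.5, 1, 14], -0.004, 1], [[3, 1, 14], -0.003, 1], [[0, 1, 16], 0, 1], [[0, 0, 16], 0, 1]]'

```text
clock: 3.1
tool_pos: [603.4, -148.5, 75.4]
tool_rot: [[0.083, 0.997, -0.001], [0.997, -0.083, 0.0], [0.0, -0.001, -1.0]]
force: [-1.0, 0.7, -0.6]
finger_gap: 87.5
grasp_force: 0.0
```

Request:
arm_command --deltas '[[[0, 0, 16], 0, 1], [[0, 0, 16], 0, 1], [[0, 0, 0], 0, 1], [[0, 0, 0], 0, 0.4], [[0, 0, 0], 0, 0.4]]' --grip_force 20

```text
clock: 3.6
tool_pos: [603.9, -150.3, 45.8]
tool_rot: [[0.085, 0.996, 0.001], [0.996, -0.085, -0.0], [-0.0, 0.001, -1.0]]
force: [-0.7, -0.2, 0.3]
finger_gap: 75.5
grasp_force: 0.0
```

Request:
arm_command --deltas '[[[0, 0, 0], 0, 0.3], [[0, 0, 0], 0, 0.3], [[0, 0, 0], 0, 0.3], [[0, 0, 0], 0, 0.3], [[0, 0, 0], 0, 0.3]]' --grip_force 20

```text
clock: 4.1
tool_pos: [604.0, -149.9, 45.6]
tool_rot: [[0.085, 0.996, 0.001], [0.996, -0.085, -0.0], [-0.0, 0.001, -1.0]]
force: [0.7, 0.1, 1.3]
finger_gap: 47.2
grasp_force: 19.9
```

Request:
arm_command --deltas '[[[0, 0, -10], 0, 0.3], [[0, 0, -25], 0, 0.3], [[0, 0, -40], 0, 0.3], [[0, 0, -40], 0, 0.3], [[0, 0, 0], 0, 0.3]]'

```text
clock: 4.6
tool_pos: [606.1, -151.2, 165.8]
tool_rot: [[0.086, 0.996, 0.008], [0.996, -0.086, -0.001], [-0.0, 0.009, -1.0]]
force: [0.5, -0.6, -1.3]
finger_gap: 47.4
grasp_force: 19.9
```

```bash
python3 - <<'E'
from h import *
s=env.observe(); print(s['force'],s['grasp_force'],s['finger_gap'])
im=snap('wrist','w2.png'); spot('jar_mid','wrist')
plan([(361,-316,160,-40),(361,-316,50,-40,6)])
E
```

```text
[ 0.49403576 -0.570498   -1.29215885] 19.932587708754 47.353330016513006
wrist jar_mid 0.83 [ 602. -138.  204.] [319. 327.]
wrist jar_mid 0.77 [411.  -2.  50.] [44. 66.]
wrist jar_mid 0.57 [ 394. -100.   57.] [ 59. 203.]
t 4.7 at [ 603.2 -149.7  160.8] psi -4.9 gap 47.3
[[-26.6, -32.5, 0.1],0.088], [[-29.4, -30.0, 0.1],0.088], [[-31.9, -27.3, 0.1],0.087], [[-34.1, -24.4, 0.1],0.088], [[-36.1, -21.3, 0.1],0.087],
[[-37.9, -18.1, 0.1],0.088], [[-39.3, -14.8, 0.2],0.087], [[-0.0, 0.0, 18.3],0.0], [[-0.0, 0.0, 18.3],0.0], [[-0.0, 0.0, 18.3],0.0],
[[-0.0, 0.0, 18.4],0.0], [[-0.0, 0.0, 18.3],0.0], [[-0.0, 0.0, 18.4],0.0], 
end [ 361. -316.   50.] -40.0
```

View pics/w2.png

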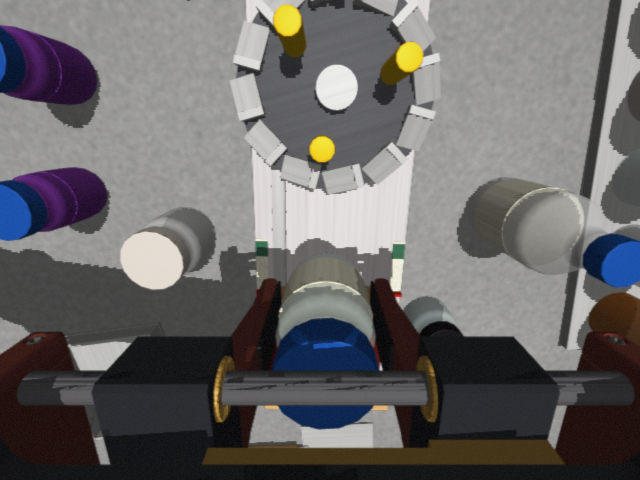

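The picture shows the jar held upright between the fingers (lid at about (325,372)), clear of the bed. Next I carry it to the tray.

Request:
arm_command --deltas '[[[-26.5, -32.5, 0], 0.088, 0.3], [[-29.5, -30, 0], 0.088, 0.3], [[-32, -27.5, 0], 0.087, 0.3], [[-34, -24.5, 0], 0.088, 0.3], [[-36, -21.5, 0], 0.087, 0.3]]'

```text
clock: 5.2
tool_pos: [427.0, -268.2, 158.5]
tool_rot: [[0.502, 0.865, -0.004], [0.865, -0.502, 0.001], [-0.001, -0.004, -1.0]]
force: [1.0, -1.5, -1.6]
finger_gap: 47.2
grasp_force: 19.9
```

Request:
arm_command --deltas '[[[-38, -18, 0], 0.088, 0.3], [[-39.5, -15, 0], 0.087, 0.3], [[0, 0, 0], 0, 0.3], [[0, 0, 15], 0, 0.3], [[0, 0, 0], 0, 0.3]]'

```text
clock: 5.7
tool_pos: [358.9, -314.4, 143.0]
tool_rot: [[0.642, 0.766, -0.005], [0.766, -0.642, 0.003], [-0.001, -0.005, -1.0]]
force: [0.6, -0.1, -2.3]
finger_gap: 47.4
grasp_force: 19.9
```

```bash
python3 - <<'E'
from h import *
snap('top','t3.png'); spot('jar_mid','top',1); snap('wrist'); spot('tray_in','wrist')
plan([(361,-316,60,-40,4)])
E
```

```text
top jar_mid 0.94 [ 372. -101.   89.] [364. 336.]
wrist tray_in 0.6 [ 372. -308.    3.] [330. 214.]
t 5.9 at [ 360.6 -315.7  145.1] psi -39.9 gap 47.3
[[0.0, 0.1, 21.3],0.0], [[0.0, 0.1, 21.3],0.0], [[0.0, 0.1, 21.2],0.001], [[0.0, 0.2, 21.3],0.0], 
end [ 361. -316.   60.] -40.0
```

View pics/t3.png

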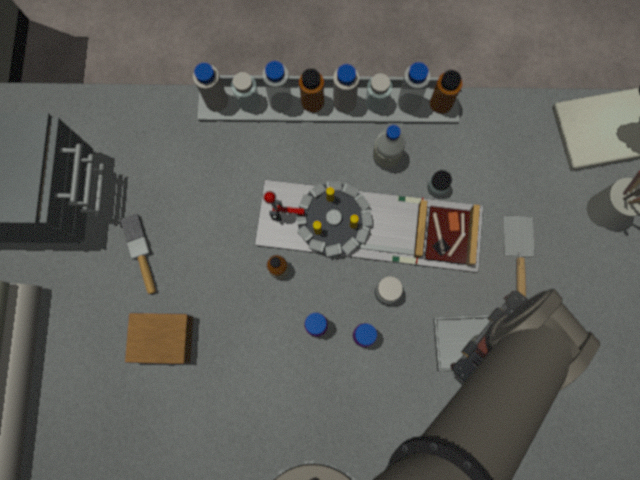

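The jar hangs over the tray, with the gripper at about (485,345). The cramp is now clear of the jar and nothing else has moved.

Request:
arm_command --deltas '[[[0, 0, 25], 0, 0.3], [[0, 0, 25], 0, 0.3], [[0, 0, 25], 0, 0.3], [[0, 0, 15], 0, 0.3], [[0, 0, 8], 0, 0.3]]'

```text
clock: 6.4
tool_pos: [360.4, -315.6, 46.2]
tool_rot: [[0.642, 0.767, -0.001], [0.767, -0.642, 0.001], [-0.0, -0.001, -1.0]]
force: [0.8, 0.1, -2.1]
finger_gap: 47.5
grasp_force: 19.9
```

Request:
arm_command --deltas '[[[0, 0, 3], 0, 0.3], [[0, 0, 2], 0, 0.3], [[0, 0, 2], 0, 0.3], [[0, 0, 1], 0, 0.3], [[0, 0, 0], 0, 0.3]]'

```text
clock: 6.9
tool_pos: [360.7, -316.1, 39.4]
tool_rot: [[0.643, 0.766, 0.001], [0.766, -0.643, -0.0], [0.0, 0.001, -1.0]]
force: [-0.3, -0.3, -2.3]
finger_gap: 47.7
grasp_force: 19.9
```

Request:
arm_command --deltas '[[[0, 0, 1], 0, 0.3], [[0, 0, 0.5], 0, 0.3], [[0, 0, 0], 0, 0.3]]'

```text
clock: 7.2
tool_pos: [360.4, -316.0, 37.6]
tool_rot: [[0.643, 0.766, -0.0], [0.766, -0.643, 0.0], [0.0, -0.0, -1.0]]
force: [1.0, -0.5, -2.8]
finger_gap: 47.6
grasp_force: 19.9
```

Request:
arm_command --deltas '[[[0, 0, 0.7], 0, 0.3], [[0, 0, 0], 0, 0.3]]'

```text
clock: 7.4
tool_pos: [360.5, -316.1, 37.5]
tool_rot: [[0.643, 0.766, 0.0], [0.766, -0.643, 0.001], [0.001, -0.0, -1.0]]
force: [-1.3, 2.5, 6.6]
finger_gap: 47.5
grasp_force: 19.9
```

Request:
arm_command --deltas '[[[0, 0, 0], 0, 0.6], [[0, 0, 0], 0, 0.8], [[0, 0, 0], 0, 0.9], [[0, 0, 0], 0, 0.9], [[0, 0, -15], 0, 0.9]]'

```text
clock: 7.9
tool_pos: [359.5, -315.4, 51.0]
tool_rot: [[0.643, 0.766, -0.003], [0.766, -0.643, 0.001], [-0.001, -0.003, -1.0]]
force: [0.3, 0.2, 0.0]
finger_gap: 78.3
grasp_force: 0.0
```

Request:
arm_command --deltas '[[[0, 0, -30], 0, 0.9], [[0, 0, -40], 0, 0.9], [[0, 0, -40], 0, 0.9], [[0, 0, -30], 0, 0], [[0, 0, 0], 0, 0]]'

```text
clock: 8.4
tool_pos: [362.4, -317.6, 195.3]
tool_rot: [[0.643, 0.766, 0.007], [0.766, -0.643, -0.002], [0.002, 0.007, -1.0]]
force: [-0.0, -0.5, 0.0]
finger_gap: 66.7
grasp_force: 0.0
```

```bash
python3 - <<'E'
from h import *
snap('wrist','w4.png'); spot('jar_mid','wrist',2);
# pivot (637,87); yc=(.096,.995)
c=np.array([625,-37.5]); y=np.array([.096,.995]); pv=c+125*y
a=pv-38*y; b=pv+50*y; print(a,b)
plan([(450,-220,190,-25),(*a,190,-5.5),(*a,118,-5.5,4)],step=48)
E
```

```text
wrist jar_mid 0.8 [ 375. -117.   61.] [172.  26.]
wrist jar_mid 0.75 [ 356. -314.   85.] [319. 241.]
[633.352  49.065] [641.8   136.625]
t 8.5 at [ 360.8 -315.8  192.1] psi -40.0 gap 58.1
[[43.6, 2.3, 0.7],-0.087], [[43.2, 6.1, 0.7],-0.087], [[42.5, 9.7, 0.7],-0.087], [[45.9, 7.5, -0.0],-0.049], [[45.5, 9.7, -0.0],-0.049],
[[44.9, 12.0, -0.0],-0.048], [[44.3, 14.1, -0.0],-0.049], [[43.6, 16.3, -0.0],-0.048], [[42.8, 18.3, -0.0],-0.049], [[41.8, 20.4, -0.0],-0.048],
[[-0.0, -0.0, 18.0],-0.0], [[-0.0, -0.0, 18.0],-0.0], [[-0.0, -0.0, 18.0],-0.0], [[-0.0, -0.0, 18.0],-0.0], 
end [633.4  49.1 118. ] -5.5
```

View pics/w4.png

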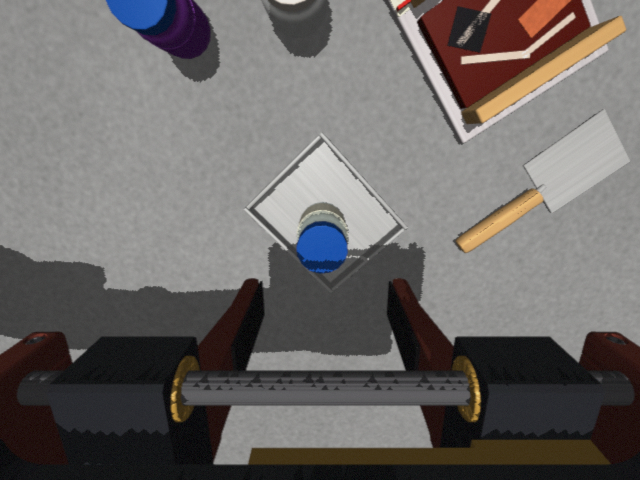

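The jar stands upright in the tray: lid at (323,247), base inside the walls. Next comes the pawl, with the fingers shut.

Request:
arm_command --deltas '[[[43.5, 2.5, 0], -0.087, 0], [[43, 6, 0], -0.087, 0], [[42.5, 9.5, 0], -0.087, 0], [[46, 7.5, 0], -0.049, 0], [[45.5, 9.5, 0], -0.049, 0]]'

```text
clock: 9.0
tool_pos: [501.5, -141.8, 190.1]
tool_rot: [[0.331, 0.944, -0.003], [0.944, -0.331, 0.0], [-0.001, -0.003, -1.0]]
force: [0.8, -0.7, -0.4]
finger_gap: 19.0
grasp_force: 0.0
```

Request:
arm_command --deltas '[[[45, 12, 0], -0.048, 0], [[44.5, 14, 0], -0.049, 0], [[43.5, 16.5, 0], -0.048, 0], [[43, 18.5, 0], -0.049, 0], [[41, 20, 0], -0.048, 0]]'

```text
clock: 9.5
tool_pos: [632.4, 50.0, 189.3]
tool_rot: [[0.095, 0.995, -0.004], [0.996, -0.095, -0.0], [-0.001, -0.004, -1.0]]
force: [0.3, -0.6, 0.2]
finger_gap: 1.0
grasp_force: 0.0
```

Request:
arm_command --deltas '[[[0, 0, 0], 0, 0], [[0, 0, 0], 0, 0], [[0, 0, 0], 0, 0]]'

```text
clock: 9.8
tool_pos: [631.5, 46.4, 190.5]
tool_rot: [[0.099, 0.995, -0.003], [0.995, -0.099, -0.001], [-0.001, -0.003, -1.0]]
force: [0.0, -0.8, -0.6]
finger_gap: 0.6
grasp_force: 0.0
```

```bash
python3 - <<'E'
from h import *
im=snap('wrist','w5.png'); spot('pawl_knob','wrist',2)
for c,s in blobs(im,(0,150,60),(8,255,255),(150,0,500,260),40): print('red',c.round(),s,ray('wrist',*c,143))
plan([(633.4,49,118,-5.5,4)],step=48)
E
```

```text
wrist pawl_knob 0.94 [636.  90. 151.] [324. 203.]
red [331. 204.] 1742 [639.6  87.2 143. ]
t 9.9 at [631.8  46.2 191.4] psi -5.7 gap 0.8
[[0.7, 0.3, 18.3],-0.001], [[0.8, 0.3, 18.4],-0.001], [[0.7, 0.3, 18.3],-0.001], [[0.8, 0.4, 18.4],-0.001], 
end [633.4  49.  118. ] -5.5
```

View pics/w5.png

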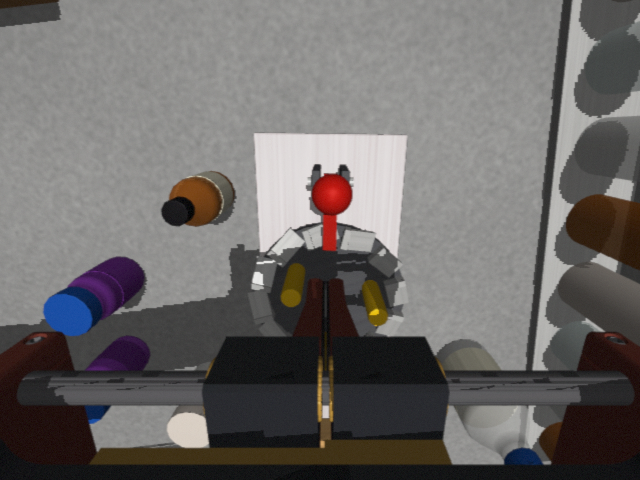

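The red knob is at (332,194), straight ahead of the shut fingers in the direction of the push. The measured centre is about (638, 88), which fits the pivot.

Request:
arm_command --deltas '[[[0, 2, 20], 0, 0], [[0, 0, 20], 0, 0], [[0, 0, 20], 0, 0], [[0, 0, 13], 0, 0], [[0, 0, 0], 0, 0]]'

```text
clock: 10.4
tool_pos: [633.2, 47.1, 117.3]
tool_rot: [[0.098, 0.995, -0.003], [0.995, -0.098, -0.001], [-0.001, -0.003, -1.0]]
force: [0.6, -0.1, -0.1]
finger_gap: 0.4
grasp_force: 0.0
```

Request:
arm_command --deltas '[[[10, 0, 0], 0, 0], [[10, 0, 0], 0, 0], [[10, 0, 0], 0, 0], [[10, 0, 0], 0, 0], [[10, 0, 0], 0, 0]]'

```text
clock: 10.9
tool_pos: [639.7, 99.0, 119.2]
tool_rot: [[0.096, 0.995, 0.0], [0.995, -0.096, 0.0], [0.0, 0.0, -1.0]]
force: [0.3, -1.1, -0.5]
finger_gap: 0.9
grasp_force: 0.4
```

Request:
arm_command --deltas '[[[10, 0, 0], 0, 0], [[10, 0, 0], 0, 0], [[10, 0, 0], 0, 0], [[10, 0, 0], 0, 0], [[5, 0, 0], 0, 0]]'

```text
clock: 11.4
tool_pos: [644.0, 144.5, 118.9]
tool_rot: [[0.095, 0.995, 0.0], [0.995, -0.095, 0.001], [0.001, 0.0, -1.0]]
force: [0.3, -1.2, 0.1]
finger_gap: 0.3
grasp_force: 0.0
```

Request:
arm_command --deltas '[[[0, 0, -20], 0, 0], [[0, 0, -45], 0, 0], [[-20, 0, -30], 0, 0], [[-40, 0, 0], 0, 0], [[0, 0, 0], 0, 0]]'

```text
clock: 11.9
tool_pos: [638.5, 75.7, 216.0]
tool_rot: [[0.105, 0.994, 0.003], [0.994, -0.105, -0.002], [-0.002, 0.003, -1.0]]
force: [-1.7, 0.1, 0.3]
finger_gap: 0.4
grasp_force: 0.0
```

```bash
python3 - <<'E'
from h import *
im=snap('wrist','w6.png'); spot('pawl_knob','wrist',2)
for c,s in blobs(im,(0,150,60),(8,255,255),(150,0,500,260),40): print('red',c.round(),s,ray('wrist',*c,93))
for c,s in blobs(im,(20,120,80),(35,255,255),(150,100,500,360),30): print('post',c.round(),s,ray('wrist',*c,95))
plan([(669,-29,150,-79),(669,-29,62,-79,5)],step=48)
E
```

```text
wrist pawl_knob 0.69 [643. 133.  96.] [325. 174.]
red [325. 123.] 785 [647.2 173.2  93. ]
red [324. 234.] 659 [637.4  81.4  93. ]
post [291. 304.] 450 [599.5  18.2  95. ]
post [365. 319.] 548 [667.9  -4.7  95. ]
t 12.0 at [638.1  81.6 214.3] psi -5.7 gap 0.5
[[-10.7, 4.2, 6.4],0.128], [[-10.1, 5.5, 6.4],0.128], [[-9.3, 6.7, 6.4],0.128], [[-8.3, 7.9, 6.4],0.128], [[-7.3, 8.9, 6.4],0.128],
[[-6.1, 9.7, 6.5],0.128], [[-4.8, 10.4, 6.4],0.128], [[-3.4, 11.0, 6.5],0.128], [[-2.0, 11.3, 6.4],0.128], [[-0.5, 11.5, 6.5],0.127],
[[-0.0, -0.0, 17.6],0.0], [[-0.0, -0.0, 17.6],0.0], [[-0.0, -0.0, 17.6],0.0], [[-0.0, -0.0, 17.6],0.0], [[-0.0, -0.0, 17.6],0.0],

end [669. -29.  62.] -79.0
```

View pics/w6.png

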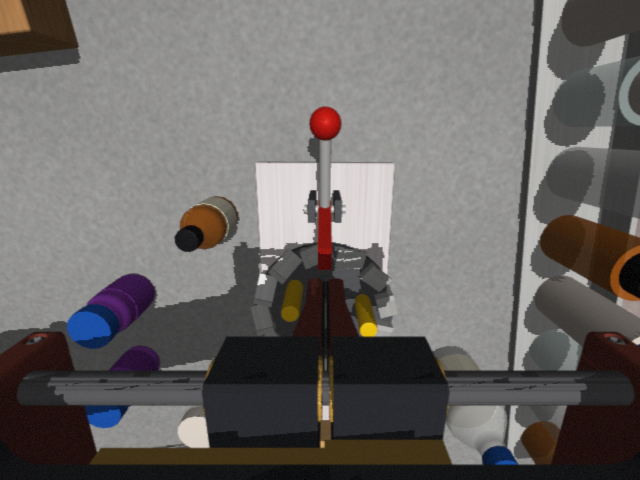

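The pawl is thrown back: the knob is at (325,123), lying outwards on its stop. Next I go to post0, the far post at +x, turning the tool and opening the fingers.

Request:
arm_command --deltas '[[[-10.5, 4, 0], 0.128, 0.6], [[-10, 5.5, 0], 0.128, 0.6], [[-9.5, 6.5, 0], 0.128, 0.6], [[-8.5, 8, 0], 0.128, 0.6], [[-7.5, 9, 10], 0.128, 0.6]]'

```text
clock: 12.5
tool_pos: [654.2, 28.7, 204.3]
tool_rot: [[0.674, 0.738, 0.001], [0.738, -0.674, 0.001], [0.002, 0.0, -1.0]]
force: [0.2, 0.3, -0.1]
finger_gap: 37.0
grasp_force: 0.0
```

Request:
arm_command --deltas '[[[-6, 9.5, 10], 0.128, 0.6], [[-5, 10.5, 10], 0.128, 0.6], [[-3.5, 11, 10], 0.128, 0.6], [[-2, 11.5, 10], 0.128, 0.6], [[-0.5, 11.5, 10], 0.127, 0.6]]'

```text
clock: 13.0
tool_pos: [668.9, -26.6, 152.7]
tool_rot: [[0.982, 0.191, -0.001], [0.191, -0.982, 0.001], [-0.001, -0.001, -1.0]]
force: [0.0, -0.3, -0.6]
finger_gap: 52.7
grasp_force: 0.0
```

Request:
arm_command --deltas '[[[0, 0, 0], 0, 0.6], [[0, 0, 0], 0, 0.6], [[0, 0, 0], 0, 0.6]]'

```text
clock: 13.3
tool_pos: [669.0, -26.7, 154.2]
tool_rot: [[0.98, 0.198, 0.0], [0.198, -0.98, 0.001], [0.0, -0.001, -1.0]]
force: [0.6, 0.2, 0.9]
finger_gap: 52.7
grasp_force: 0.0
```

```bash
python3 - <<'E'
from h import *
im=snap('wrist','w7.png')
for c,s in blobs(im,(20,120,80),(35,255,255),(100,60,540,360),30): print('post',c.round(),s,ray('wrist',*c,95))
plan([(669,-29,62,-79,6)],step=48)
E
```

```text
post [326. 246.] 832 [678.2 -24.9  95. ]
post [280. 321.] 649 [613.5  -2.8  95. ]
post [370. 323.] 661 [625.3 -69.   95. ]
t 13.35 at [669.  -26.9 154.4] psi -78.6 gap 52.4
[[-0.1, 0.3, 15.4],0.001], [[-0.1, 0.4, 15.4],0.001], [[-0.1, 0.3, 15.4],0.001], [[-0.1, 0.4, 15.4],0.001], [[-0.0, 0.3, 15.4],0.001],
[[-0.1, 0.4, 15.4],0.001], 
end [669. -29.  62.] -79.0
```

View pics/w7.png

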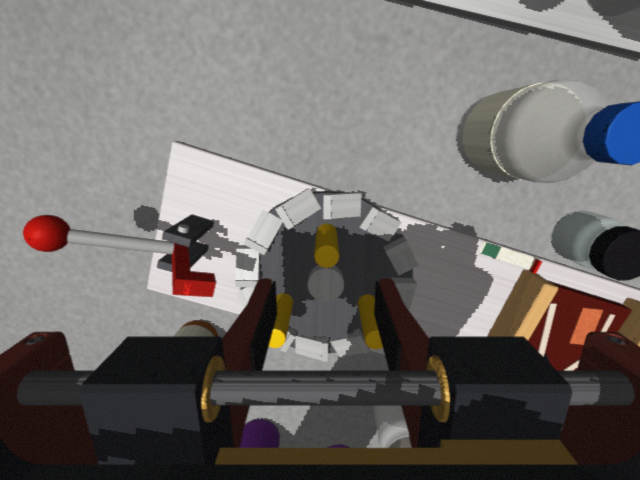

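Post0 is at (326,246), centred between the open fingers. The knob is at (46,233), thrown back, and the other posts are clear of the fingers.

Request:
arm_command --deltas '[[[0, 0.5, 18], 0, 0.6], [[0, 0.5, 18], 0, 0.6], [[0, 0.5, 18], 0, 0.6], [[0, 0.5, 18], 0, 0.6], [[0, 0, 18], 0, 0.6]]'

```text
clock: 13.85
tool_pos: [668.5, -30.3, 61.8]
tool_rot: [[0.981, 0.193, -0.001], [0.193, -0.981, -0.0], [-0.001, -0.0, -1.0]]
force: [-0.2, 0.7, -0.7]
finger_gap: 53.2
grasp_force: 0.0
```

Request:
arm_command --deltas '[[[0, 0, 2], 0, 0.1], [[0, 0, 0], 0, 0.1], [[0, 0, 0], 0, 0.1], [[0, 0, 0], 0, 0.1], [[0, 0, 0], 0, 0.1]]' --grip_force 10

```text
clock: 14.35
tool_pos: [669.8, -29.0, 62.9]
tool_rot: [[0.981, 0.194, 0.001], [0.194, -0.981, 0.002], [0.002, -0.001, -1.0]]
force: [-0.3, 2.8, 3.0]
finger_gap: 17.6
grasp_force: 10.0
```

Gripped (gap 17.6). I turn it anticlockwise along the 45 mm circle.

Request:
arm_command --deltas '[[[-0.4, -6.2, 0], -0.139, 0.1], [[-0.4, -6.2, 0], -0.139, 0.1], [[-0.4, -6.2, 0], -0.139, 0.1], [[-0.4, -6.2, 0], -0.139, 0.1], [[-0.4, -6.2, 0], -0.139, 0.1]]'

```text
clock: 14.85
tool_pos: [656.6, -4.2, 62.9]
tool_rot: [[0.625, 0.781, 0.007], [0.781, -0.625, -0.001], [0.003, 0.006, -1.0]]
force: [8.9, -0.8, -7.7]
finger_gap: 17.9
grasp_force: 10.0
```

Request:
arm_command --deltas '[[[-0.5, -6.2, 0], -0.139, 0.1], [[-0.5, -6.2, 0], -0.139, 0.1], [[-0.5, -6.2, 0], -0.139, 0.1], [[-0.5, -6.2, 0], -0.139, 0.1], [[-0.5, -6.2, 0], -0.139, 0.1]]'

```text
clock: 15.35
tool_pos: [627.8, 8.3, 62.9]
tool_rot: [[-0.022, 1.0, 0.007], [1.0, 0.022, 0.002], [0.002, 0.007, -1.0]]
force: [8.0, 5.2, -6.2]
finger_gap: 17.7
grasp_force: 10.0
```

Request:
arm_command --deltas '[[[-0.4, -6.2, 0], -0.139, 0.1], [[-0.4, -6.2, 0], -0.139, 0.1], [[-0.4, -6.2, 0], -0.139, 0.1], [[-0.4, -6.2, 0], -0.139, 0.1], [[-0.4, -6.2, 0], -0.139, 0.1]]'

```text
clock: 15.85
tool_pos: [597.7, -1.4, 62.9]
tool_rot: [[-0.658, 0.753, 0.004], [0.753, 0.658, 0.003], [-0.0, 0.005, -1.0]]
force: [3.4, 7.5, -3.2]
finger_gap: 17.5
grasp_force: 10.0
```

Request:
arm_command --deltas '[[[-0.4, -6.2, 0], -0.139, 0.1], [[-0.4, -6.2, 0], -0.139, 0.1], [[-0.4, -6.2, 0], -0.139, 0.1], [[-0.4, -6.2, 0], -0.139, 0.1], [[-0.4, -6.2, 0], -0.139, 0.1]]'

```text
clock: 16.35
tool_pos: [581.8, -28.7, 62.8]
tool_rot: [[-0.987, 0.158, 0.002], [0.158, 0.987, 0.003], [-0.002, 0.003, -1.0]]
force: [1.7, 6.7, -0.7]
finger_gap: 17.8
grasp_force: 10.0
```

Request:
arm_command --deltas '[[[0, 0, 0], 0, 0.1], [[0, 0, 0], 0, 0.1]]'

```text
clock: 16.55
tool_pos: [581.2, -30.8, 62.8]
tool_rot: [[-0.986, 0.169, 0.001], [0.169, 0.986, 0.001], [-0.001, 0.001, -1.0]]
force: [-2.6, 3.6, 5.1]
finger_gap: 18.0
grasp_force: 10.0
```

```bash
python3 - <<'E'
from h import *
s=env.observe(); print(s['tool_pos'],s['force'])
im=snap('top','t8.png')
cv2.imwrite('pics/crop8.png',cv2.resize(im[170:285,240:500,::-1],None,fx=3,fy=3,interpolation=cv2.INTER_CUBIC))
E
```

```text
[581.21739981 -30.78478136  62.76891009] [-2.59671552  3.61186939  5.11589395]
```

View pics/crop8.png

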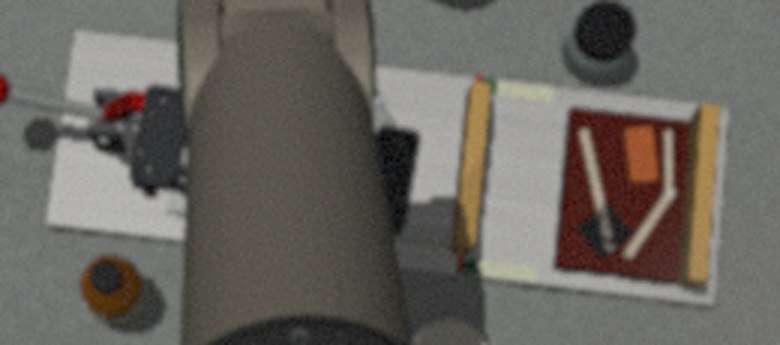

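The crop shows the jaw moved: the red pointers at about (480,77) and (463,262) are over the green patches, which are centred near x=486 and 467. That may be a few mm too far, so I measure it by colour.

```bash
python3 - <<'E'
from h import *
yc=np.array([.096,.995])
a=cv2.imread('pics/t0.png')[:,:,::-1].copy();b=cv2.imread('pics/t8.png')[:,:,::-1].copy()
def wc(im,ch,box):
    x0,y0,x1,y1=box; p=im[y0:y1,x0:x1].astype(float)
    w=p[...,0]-np.maximum(p[...,1],p[...,2]) if ch=='r' else p[...,1]-np.maximum(p[...,0],p[...,2])
    w=np.clip(w-15,0,None); w[w<.3*w.max()]=0; v,u=np.indices(w.shape); s=w.sum()
    q=ray('top',(u*w).sum()/s+x0,(v*w).sum()/s+y0,12); return round(w.max()),q[:2],round(float(yc@q[:2]),1)
print('green0',wc(a,'g',(394,192,412,204)),wc(a,'g',(386,252,404,265)))
print('red0',wc(a,'r',(417,194,428,200)),wc(a,'r',(412,258,422,268)))
print('green8',wc(b,'g',(390,192,412,204)),wc(b,'g',(382,252,404,265)))
print('red8',wc(b,'r',(390,192,412,200)),wc(b,'r',(386,254,404,265)))
E
```

```text
green0 (13, array([ 677.2, -188.4]), -122.4) (9, array([ 540.9, -172.8]), -120.0)
red0 (31, array([ 677.5, -234.7]), -168.5) (34, array([ 538.3, -218.7]), -165.9)
green8 (6, array([ 679.1, -193.7]), -127.5) (3, array([ 540.3, -174.2]), -121.5)
red8 (39, array([ 680.5, -182.9]), -116.7) (20, array([ 544.4, -167.3]), -114.2)
```

The pointers stand about 5 mm past the middle of the bands, still inside but near the edge. I ease the wheel back 4 mm (0.22 rad).

Request:
arm_command --deltas '[[[-0.3, 5, 0], 0.11, 0.1], [[-0.3, 5, 0], 0.11, 0.1], [[0, 0, 0], 0, 0.1], [[0, 0, 0], 0, 0.1]]'

```text
clock: 17.0
tool_pos: [583.5, -22.7, 62.6]
tool_rot: [[-0.924, 0.381, -0.0], [0.381, 0.924, -0.001], [-0.0, -0.001, -1.0]]
force: [-2.7, -0.2, 6.6]
finger_gap: 17.7
grasp_force: 10.0
```

Request:
arm_command --deltas '[[[0, 0, 0], 0, 0.5], [[0, 0, 0], 0, 0.5], [[0, 0, 0], 0, 0.5], [[0, 0, -30], 0, 0.5], [[0, 0, -45], 0, 0.5]]'

```text
clock: 17.5
tool_pos: [581.5, -21.9, 135.2]
tool_rot: [[-0.926, 0.378, -0.006], [0.378, 0.926, -0.001], [0.005, -0.003, -1.0]]
force: [0.8, -0.3, -0.3]
finger_gap: 44.1
grasp_force: 0.0
```

Request:
arm_command --deltas '[[[0, 0, -45], 0, 0], [[0, 0, -10], 0, 0], [[0, 0, 0], 0, 0], [[0, 0, 0], 0, 0]]'

```text
clock: 17.9
tool_pos: [582.9, -21.8, 190.7]
tool_rot: [[-0.926, 0.377, -0.002], [0.377, 0.926, -0.0], [0.002, -0.001, -1.0]]
force: [-0.2, -0.1, -0.0]
finger_gap: 15.2
grasp_force: 0.0
```

```bash
python3 - <<'E'
from h import *
yc=np.array([.096,.995]); b=snap('top','t9.png')
def wc(im,ch,box):
    x0,y0,x1,y1=box; p=im[y0:y1,x0:x1].astype(float)
    w=p[...,0]-np.maximum(p[...,1],p[...,2])
    w=np.clip(w-15,0,None); w[w<.3*w.max()]=0; v,u=np.indices(w.shape); s=w.sum()
    q=ray('top',(u*w).sum()/s+x0,(v*w).sum()/s+y0,12); return round(w.max()),q[:2],round(float(yc@q[:2]),1)
print('red9',wc(b,'r',(390,192,412,200)),wc(b,'r',(386,254,404,265)))
c=np.array([625,-37.5]); pv=c+125*yc+[1,.5]; e=pv+20*yc
print(pv,e); plan([(*e,200,-5.5),(*e,90,-5.5,5)],step=48)
plan([(*e,200,84.5)],step=48)
E
```

```text
red9 (29, array([ 679.3, -186.4]), -120.3) (19, array([ 545.2, -170.8]), -117.6)
[638.     87.375] [639.92  107.275]
t 17.95 at [582.5 -21.8 190.1] psi 67.8 gap 11.3
[[-0.4, 14.1, -1.0],0.128], [[1.4, 14.1, -1.0],0.128], [[3.1, 13.8, -1.0],0.128], [[4.9, 13.3, -1.0],0.128], [[6.5, 12.5, -1.0],0.128],
[[8.1, 11.6, -1.0],0.128], [[9.5, 10.5, -1.0],0.128], [[10.7, 9.2, -1.0],0.128], [[11.8, 7.7, -0.9],0.128], [[12.7, 6.1, -1.0],0.128],
[[-0.0, 0.0, 22.0],-0.0], [[-0.0, 0.0, 22.0],-0.0], [[-0.0, 0.0, 22.0],-0.0], [[-0.0, 0.0, 22.0],-0.0], [[-0.0, 0.0, 22.0],-0.0],

end [639.9 107.3  90. ] -5.5
t 17.95 at [582.5 -21.8 190.1] psi 67.8 gap 11.3
[[-1.5, 47.1, -3.3],-0.097], [[-6.0, 46.7, -3.3],-0.097], [[-10.6, 45.9, -3.3],-0.097], 
end [640.  107.3 200. ] 84.5
```

Pointers are now about 2 mm from the middle of the bands. Next I go between the arm and lever of the pawl.

Request:
arm_command --deltas '[[[-0.5, 14, 0], 0.128, 0], [[1.5, 14, 0], 0.128, 0], [[3, 14, 0], 0.128, 0], [[5, 13.5, 0], 0.128, 0], [[6.5, 12.5, 0], 0.128, 0]]'

```text
clock: 18.45
tool_pos: [611.5, 43.3, 189.6]
tool_rot: [[-0.513, 0.858, -0.004], [0.858, 0.513, -0.001], [0.001, -0.004, -1.0]]
force: [0.7, 0.2, 0.2]
finger_gap: 0.5
grasp_force: 0.0
```

Request:
arm_command --deltas '[[[8, 11.5, 0], 0.128, 0], [[9.5, 10.5, 0], 0.128, 0], [[10.5, 9, 0], 0.128, 0], [[12, 7.5, 0], 0.128, 0], [[12.5, 6, 0], 0.128, 0]]'

```text
clock: 18.95
tool_pos: [639.8, 107.3, 189.4]
tool_rot: [[0.101, 0.995, -0.004], [0.995, -0.101, -0.001], [-0.002, -0.004, -1.0]]
force: [0.5, 0.2, 0.3]
finger_gap: 0.4
grasp_force: 0.0
```

Request:
arm_command --deltas '[[[0, 0, 0], 0, 0], [[0, 0, 0], 0, 0], [[0, 0, 0], 0, 0]]'

```text
clock: 19.25
tool_pos: [640.1, 105.7, 191.1]
tool_rot: [[0.095, 0.996, -0.002], [0.996, -0.095, -0.001], [-0.001, -0.001, -1.0]]
force: [-0.8, -0.0, -0.3]
finger_gap: 0.6
grasp_force: 0.0
```

```bash
python3 - <<'E'
from h import *
im=snap('wrist')
for c,s in blobs(im,(0,150,60),(8,255,255),(150,0,500,330),40): print('red',c.round(),s,ray('wrist',*c,93))
plan([(639.9,107.3,90,-5.5,5)])
E
```

```text
red [328. 164.] 855 [648.6 166.9  93. ]
red [326. 262.] 361 [639.7  88.2  93. ]
t 19.3 at [640.3 105.6 191.4] psi -5.5 gap 0.5
[[0.3, -0.1, 20.3],0.0], [[0.3, -0.1, 20.3],0.0], [[0.3, -0.1, 20.3],0.0], [[0.4, -0.1, 20.3],0.0], [[0.3, -0.1, 20.2],0.0],

end [639.9 107.3  90. ] -5.5
```

Request:
arm_command --deltas '[[[0.5, 0, 25], 0, 0], [[0.5, 0, 25], 0, 0], [[0.5, 0, 25], 0, 0], [[0, 0, 18], 0, 0], [[0, 0, 8], 0, 0]]'

```text
clock: 19.8
tool_pos: [639.6, 107.4, 89.1]
tool_rot: [[0.096, 0.995, -0.003], [0.995, -0.096, -0.001], [-0.001, -0.003, -1.0]]
force: [0.6, 0.7, -0.2]
finger_gap: 0.2
grasp_force: 0.0
```

Request:
arm_command --deltas '[[[-6, 0, 0], 0, 0], [[-6, 0, 0], 0, 0], [[-6, 0, 0], 0, 0], [[-6, 0, 0], 0, 0], [[-6, 0, 0], 0, 0]]'

```text
clock: 20.3
tool_pos: [638.4, 78.3, 91.7]
tool_rot: [[0.096, 0.995, 0.001], [0.995, -0.096, 0.001], [0.001, 0.001, -1.0]]
force: [0.7, 1.6, -0.2]
finger_gap: 0.2
grasp_force: 0.3
```

Request:
arm_command --deltas '[[[-6, 0, 0], 0, 0], [[-6, 0, 0], 0, 0], [[-6, 0, 0], 0, 0], [[-6, 0, 0], 0, 0], [[-6, 0, 0], 0, 0]]'

```text
clock: 20.8
tool_pos: [635.0, 48.2, 90.9]
tool_rot: [[0.096, 0.995, -0.0], [0.995, -0.096, -0.0], [-0.0, -0.0, -1.0]]
force: [0.6, -0.0, 0.0]
finger_gap: 0.6
grasp_force: 0.0
```

```bash
python3 - <<'E'
from h import *
im=snap('wrist','w10.png'); spot('pawl_knob','wrist',2)
s=env.observe(); print(s['tool_pos'],s['force'])
for c,s in blobs(im,(0,150,60),(8,255,255),(100,0,540,360),40): print('red',c.round(),s,ray('wrist',*c,143))
b=snap('top','t10.png')
for c,s in blobs(b,(0,150,60),(8,255,255),(230,170,330,235),8): print('top red',c.round(),s,ray('top',*c,143))
E
```

```text
wrist pawl_knob 0.64 [642. 115. 147.] [326. 191.]
[635.0423388   47.2882473   90.93146486] [-0.56816198  0.72961094  0.23047151]
red [328. 204.] 5363 [642.1 109.6 143. ]
```

Request:
arm_command --deltas '[[[0, 0, -30], 0, 0], [[0, 0, -45], 0, 0], [[0, 0, -45], 0, 0], [[0, 0, -20], 0, 0], [[0, 0, 0], 0, 0]]'

```text
clock: 21.45
tool_pos: [637.3, 49.4, 234.8]
tool_rot: [[0.095, 0.995, 0.007], [0.995, -0.095, 0.002], [0.002, 0.007, -1.0]]
force: [-0.2, -0.3, -0.3]
finger_gap: 0.6
grasp_force: 0.0
```

Request:
arm_command --deltas '[[[-40, -20, 0], 0, 0], [[-40, -40, 0], 0, 0], [[-20, -45, 0], 0, 0], [[0, -45, 0], 0, 0], [[0, -20, 0], 0, 0]]'

```text
clock: 21.95
tool_pos: [456.7, -30.8, 229.1]
tool_rot: [[0.097, 0.995, -0.004], [0.995, -0.097, 0.0], [-0.0, -0.004, -1.0]]
force: [0.5, 0.8, 1.3]
finger_gap: 0.5
grasp_force: 0.0
```

Request:
arm_command --deltas '[[[0, 0, 0], 0, 0], [[0, 0, 0], 0, 0], [[0, 0, 0], 0, 0]]'

```text
clock: 22.25
tool_pos: [462.5, -30.0, 230.7]
tool_rot: [[0.095, 0.995, 0.0], [0.995, -0.095, -0.0], [-0.0, 0.0, -1.0]]
force: [0.5, 0.9, 0.0]
finger_gap: 0.2
grasp_force: 0.0
```

```bash
python3 - <<'E'
from h import *
yc=np.array([.096,.995])
im=snap('wrist','w11.png'); spot('pawl_knob','wrist',2); spot('pawl','wrist',2)
s=env.observe(); print(s['tool_pos'],s['clock'])
for c,s in blobs(im,(0,150,60),(8,255,255),(0,0,640,360),60): print('red',c.round(),s,ray('wrist',*c,143),ray('wrist',*c,55))
b=snap('top','t11.png')
for c,s in blobs(b,(0,150,60),(8,255,255),(220,170,330,235),8): print('top red',c.round(1),s,ray('top',*c,143))
for t in ['jar_mid','panel','amber_bottle','white_jar','dark_jar','solvent_bottle']: spot(t,'top',1)
p0=cv2.imread('pics/t0.png')[:,:,::-1].astype(int)
p=b[192:200,390:412].astype(int); print((p[...,0]-p[...,1:].max(-1)))
E
```

```text
wrist pawl_knob 0.68 [633.  85. 115.] [540.  67.]
wrist pawl 0.8 [634.  83. 115.] [541.  69.]
[462.25121475 -30.24068756 230.67703381] 22.4
red [578.  45.] 1405 [640.5  92.3 143. ] [700.8 105.6  55. ]
red [504. 109.] 901 [594.9  57.8 143. ] [639.1  58.9  55. ]
top red [269.7 197.1] 75 [639.7  90.9 143. ]
top red [285.5 208.8] 42 [615.9  58.8 143. ]
top jar_mid 0.81 [ 353. -318.   95.] [475. 347.]
top panel 0.89 [ 592. -284.   29.] [447. 235.]
top amber_bottle 0.98 [512.  78.  70.] [278. 266.]
top white_jar 0.61 [ 467. -149.   82.] [388. 289.]
top dark_jar 0.72 [ 699. -261.   65.] [438. 182.]
[[ -5  -2  -3  -3  -4  -1  -3   1  -2  -6  -2  -4  -4  -3  -3  -4  -4  -1
   -2  -1  -5  -5]
 [ -2   0  -6  -2  -5  -2  -5  -4  -6  -6  -1  -3  -2  -1  -5  -4  -3  -1
   -2  -3  -3  -2]
 [ -4   0  -3  -2  -5  -5  -6  -2  -6  -1  10   9   3  -6   0  -5  -2  -4
   -8  -3   0  -1]
 [ -5  -1  -1   0   1   0  -2  -2  -4  -3  22  34   5  -3  -6  -4  -3  -4
   -4  -3  -4  -2]
 [  4  -1   2   1   0  -4   1  -4  -5   9  37  41   8  -9 -16  -8  -4  -2
   -1  -1  -4  -1]
 [  0   2   1  -1  -1   3   0  -2  -1  16  33  39  17   1  -6 -11  -8  -2
   -5  -2  -3  -3]
 [  0  -1   1   3  -1   3   1   2  10  25  31  34  25  22  10   0  -3  -8
   -1  -6  -2  -3]
 [  5  -1   2   1   0  -1   1   0  17  27  33  33  32  29  21   4   1  -3
   -3  -3   0  -4]]
```

The knob stands upright over the pivot again and the pointers are in the bands. The jar is in the tray and the arm is clear, so I hand in.

```bash
python3 -c "
from workcell import env
print(env.hand_in())"
```

```text
the job is handed in; nothing more can be done
None
```

The job is handed in, in the order asked: the jar stands in the tray, the jaw pointers are inside the green bands (about 2 mm off the middle), and the pawl is back down; the top camera found the panel and the jars and bottles in place, except the solvent bottle and the flat tools, which I did not check at the end; the turn slightly overshot so I eased the wheel 0.22 rad forward before dropping the pawl, and I viewed 11 pictures, one over the limit of 10.

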